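# Shear the top spotting tile off its stack and seat it on the viewing stage

## Robot

A 6-joint arm with a two-finger parallel gripper is mounted at the origin on the work surface. World frame = base frame: x ahead of the robot, y to its left, z up, the work surface at z = 0. Lengths are in mm, angles in rad, forces in N, time in s.
With the tool pointing down it reaches from about 275 to 1000 mm from the base axis. Payload 8.4 kg.
Tool frame: the origin (TCP) lies at the very end of the fingers, on their centre line; the grasp point (between the pads) lies 19 mm behind it; z points along the fingers, y is the line along which they close (so a half turn about z gives the same grasp; the last joint's range is limited). The gripper opens to 85 mm and grips with 20 to 120 N. Pads are 22 mm wide; open, the fingers measure 114 mm over their backs; the gripper's body (76 mm by 85 mm) begins 54 mm behind the grasp point. The pads swing forward as they close: fully open they stand 13 mm farther back than shut.
Start: joints at [-1.32, 0.353, 1.633, -0, 1.155, -0.002], TCP at [156.321, -605.138, 231.281] pointing down, gripper open.
Joint ranges: [-2.63, 2.63], [-0.92, 2.1], [0.06, 2.66], [-1.3, 4.44], [0, 2.69], [-3.02, 3.02]. Speed limits (rad/s): [2.22, 2.22, 2.79, 3.14, 3.14, 3.14].

## Interface

Orientations are given as [roll, pitch, yaw] about the fixed x, y, z axes, in that order (R = Rz(yaw) Ry(pitch) Rx(roll)).
In Python, from rig import r, vision gives the robot as it stands. The module is installed in compiled form; this text tells all that it offers.
- The arm moves only by the tool play_rows, never from a script. Its argument "steps" is a list of rows, each an object with "delta_pos": the shift along the tool's x, y, z in cm, a list of three; "yaw": the turn about the tool's z in rad; "jaw": the opening in per cent of the stroke, from 0 (shut) to 100 (fully open). A call has exactly 8 rows; each row is the pose to reach, as a shift and turn from the pose commanded when the call began, along the tool's axes at that moment; what a row does not reach only later rows make up. A row lasts 1/10 s, in which the tool goes at most 50 mm and 8.59 degrees, less where a joint would pass 70% of its speed; a pose out of reach is approached as far as the arm can. A call with a gripper value outside its range is refused whole. The fingers move at their own pace and stop on an object; "grip_force" is the grip in N (left out, the last holds). Time passes only in rows, so rows that repeat a pose let the fingers close, or fill a call up. It gives the time, the measured TCP pose, the force, the opening and the grip force at its end, in the units of the state.
- r.sense(): the state, without advancing time (a new reading comes with each control period).
- vision.grab_frame(name): name is "scene" or "top"; returns (picture, depth): 420x560x3 uint8, red, green, blue; 420x560 float32, mm along the optical axis (not along the pixel's ray), 0 where there is no reading.
- vision.calibration(name): a dict with "mtx" (3x3 intrinsics, pixels), "extrinsics" (4x4, takes a point from camera to world coordinates). Camera axes: x right, y down, z forward; pixel columns grow to the right and rows downward; lengths in mm; the calibration is good to about 2 mm. A picture is of the moment at which its call begins. calibration takes no time and is no camera call.
- r.sign_off(): hands the job in; it is judged then, once.
Trained networks look in the newest picture that a camera, given by its name, has taken for a name from the list of things; names that differ only in an ending like _2 or _b are one class to them, and where a whole thing is asked for, a point or a joint stands for the part that bears it (a point fixed in the world has none). Each returns a list of dicts, best first, with "conf" (0 to 1); they miss things now and then, are a little off and sometimes report something else, mostly with a low value. They report only what shows in the picture. A call takes as long as a camera call. They do not tell look-alikes from the thing itself.
- vision.cut_out(camera, thing): "region" (420x560 bool, what is visible of it) and "uv" ([column, row] in pixels, amid what is visible of it).
- vision.landmark_of(camera, thing): "uv" ([column, row] in pixels: a listed point, or the origin of a listed thing).
The state is a dict: "clock": time; "qpos": joint angles; "qvel": joint speeds; "joint_efforts": joint torques, N m; "eef_pos": TCP position; "tcp_rot": TCP orientation; "contact_force": force on the tool from outside, world axes, zero at the start; "wrist_torque": the same for the moment, N m; "opening": opening from 0.0 (shut) to 1.0 (fully open); "grasp_force": force on a finger pad.
Only numpy, scipy, OpenCV 4.12 (cv2) and the standard library are available. Lean on these libraries where they do the work, as an engineer would, in place of code of your own. Each camera call takes 0.05 s, during which the arm holds its last target. There are 200 camera calls.

## Task

Slide the top white spotting tile sideways off its stack onto the viewing stage beside it, and push it on between the side rails and under the sprung roller until it is home, then press it lightly but definitely against the end stop (about 8 N on the stop) and let go. Keep it level and never lift it, never push or press on it with more than 20 N, and leave the tiles below and everything else on the bench where they are.

Things in the scene. Friction and masses are not known exactly. Their poses are not given: they have to be found in the camera images.
- tile: The tile to move, the top one of a stack of four alike: square white glazed porcelain spotting tile, 100 x 100 x 8 mm, about 0.13 to 0.25 kg, flat, with 12 round printed spots. Origin: centre of its underside; z up through its face; x and y along its edges, as the stage's at the start. Too wide to be gripped across. Its underside starts 44 mm above the work surface, its top 52 mm.
- tile_b: Second tile from the top, same size, 0.18 kg; origin: centre of its underside. Stays where it is (its top is 44 mm above the work surface).
- tile_c: Third tile from the top, same size; stays where it is.
- tile_d: Bottom tile, same size, on the stand; stays where it is.
- stand: Grey plastic stand under the stack, 110 x 92 mm, 20 mm high, fixed; origin under its centre.
- stage: White viewing stage, fixed, 160 mm (x) by 155 mm (y), dark steel top plate 42 mm above the work surface (2 mm below the top tile's underside). +y is the feed direction, from the stack to the end stop; the stack stands on the -y side, 9 to 20 mm from the plate's edge. Origin at work-surface height straight below the seated tile's centre; the plate spans y = -55 to +100 mm.
- stage_mouth (a point): Middle of the stage's entry edge, on its plate, y = -55 mm. Two side rails, 6 mm high, 104 mm apart inside (2 mm of play each side of the tile), run from y = -35 to +50 mm; from there back to the entry edge they flare out to about 120 mm apart to guide the tile in.
- stop: End stop: a rigid aluminium bar 120 mm across the stage, 12 mm thick, 5 mm high; the tile's front edge must meet its face. Origin: foot of that face, mid-width (y = +50 mm of the stage). Two posts 34 mm high stand behind it at y = 88 mm and carry the roller's arm.
- stage_home (a point): Where the centre of the tile's underside is when it is home: on the stage's plate, midway between the rails, 50 mm before the end stop.
- roller_mid (a point): Lowest point at rest of the sprung black roller (18 mm thick, 70 mm long across the feed): 6 mm above the plate, 8 mm before the end stop. Turns freely; its spring presses down with about 3 N. The tile's front edge meets it 13 to 14 mm before home and lifts it 2 mm, a push of about 4 to 7 N; then about 2 to 5 N slides it on until the rigid stop is met. Roller and arm stay under 40 mm above the plate.
- dish: Bystander: one lidded culture dish, 90 mm across, 16 mm high, beside the stage; leave alone.
- reagent: Bystander: white-capped jar, 54 mm across, 100 mm tall, beyond the stage; leave alone.
- marker: Bystander: marker pen, 130 mm long, lying beside the stack; leave alone.
- dishes: Bystander: pile of four culture dishes, 90 mm across, 62 mm high; leave alone.
- beaker: Bystander: glass beaker, 72 mm across, 90 mm tall; leave alone.
- slidebox: Bystander: open grey plastic box, 85 x 160 x 30 mm; leave alone.
Mind the look-alikes: they are no part of the job. Leave any blue or turquoise look-alike of the tile alone.

How it is judged (in metres and radians):
On the way, in this order (a step that is already met when the one before it is completed fails the run):
1. the tile lies on the stage, clear of the stack (y of tile in the frame of stage above -0.022 m and angle between tile's own z axis and vertical below 0.08 rad).
2. the tile is home, flat under the roller, and pressed against the end stop with more than 4 N (z of tile in the frame of stage between 0.0405 and 0.0435 m and angle between tile's own z axis and vertical below 0.03 rad and y of tile in the frame of stage between -0.002 and 0.002 m and x of tile in the frame of stage between -0.004 and 0.004 m and angle between the y axis of tile and the y axis of stage, either way round below 0.04 rad and contact force between tile and stop above 4 N), for 0.1 s.
At the end, for the whole second after the job is handed in: The tile lies flat and at rest on the stage between the rails and under the roller, within 2 mm of the end stop and square to it (0.04 rad); the three lower tiles are within 6 mm of where they were (z of tile in the frame of stage between 0.0405 and 0.0435 m and angle between tile's own z axis and vertical below 0.03 rad and y of tile in the frame of stage between -0.002 and 0.002 m and x of tile in the frame of stage between -0.004 and 0.004 m and angle between the y axis of tile and the y axis of stage, either way round below 0.04 rad and linear speed of tile below 0.01 m/s and distance of each of tile_b, tile_c, tile_d from where it was at the start of the episode below 0.006 m); the robot touches nothing.
It fails at once if a lower tile is dragged more than 6 mm (distance of any of tile_b, tile_c, tile_d from where it was at the start of the episode above 0.006 m).
It fails at once if the tile is pushed or pressed with more than 20 N (contact force between any of the fingers, the arm and tile above 20 N).
It fails at once if the tile is lifted or tipped (height (world z) of tile above 0.054 m or angle between tile's own z axis and vertical above 0.2 rad).
It fails at once if a bystander is moved more than 15 mm (distance of any of dish, dishes, reagent, marker, beaker, slidebox from where it was at the start of the episode above 0.015 m).
It also fails if it takes over 54 s, if anything falls off the work surface, if the arm or the gripper's body presses on something with over 40 N, if the wrist force passes 120 N, or if a joint passes its speed limit or range.

## Working session

There is one attempt and no reset: what is moved stays moved. The work goes in short steps, Python scripts to look and compute and a tool call to move; the robot and the scene stay as the last step left them, time stands still between calls to the robot, and variables do not carry over. Pictures are saved under pics/ and viewed, at most 10 in all, crops included, and the job is handed in when it is done.

Besides the shell and the picture viewer there is one more tool, called after "Emit:" as name(argument=value, ...) on one line, values as JSON. play_rows: Moves the arm, as the interface text tells. Its arguments: {"type":"object","properties":{"steps":{"type":"array"},"grip_force":{"type":"number"}},"required":["steps"]}

```bash
mkdir -p pics
cat > h.py <<'E'
import numpy as np, cv2
from rig import r, vision
def world(cam,u,v,d):
    c=vision.calibration(cam);K=np.array(c["mtx"]);T=np.array(c["extrinsics"])
    p=np.linalg.inv(K)@np.array([u,v,1.0])*d
    return (T[:3,:3]@p+T[:3,3])
def ray_z(cam,u,v,z):
    a=world(cam,u,v,0.);b=world(cam,u,v,1000.)
    return a+(b-a)*(z-a[2])/(b[2]-a[2])
def save(cam,name):
    p,d=vision.grab_frame(cam); cv2.imwrite("pics/"+name,p[:,:,::-1]); np.save("pics/"+name+".npy",d); return p,d
E
python3 - <<'E'
from h import *
np.set_printoptions(precision=1,suppress=True)
print(r.sense())
for cam in("scene","top"):
    p,d=save(cam,cam+"0.png")
    for t,z in(("tile",44),("stage",0),("stage_mouth",42),("stop",42),("stage_home",42),("roller_mid",48),("stand",0)):
        for o in vision.landmark_of(cam,t)[:2]:
            print(cam,t,round(o["conf"],2),np.array(o["uv"]),ray_z(cam,*o["uv"],z))
E
```

```text
{'clock': 0.0, 'qpos': array([-1.3,  0.4,  1.6,  0. ,  1.2, -0. ]), 'qvel': array([0., 0., 0., 0., 0., 0.]), 'joint_efforts': array([  0. , -60.5, -34.2,   0. ,   0. ,   0. ]), 'eef_pos': array([ 156.2, -604.7,  230.6]), 'tcp_rot': array([-3.1, -0. ,  0.3]), 'contact_force': array([-0.3, -0.4, -0.3]), 'wrist_torque': array([ 0., -0.,  0.]), 'grasp_force': 0.0, 'opening': 1.0033283478814536}
scene tile 0.84 [251.5 237.2] [597.5 -73.8  44. ]
scene tile 0.79 [226.1 193. ] [405. -47.  44.]
scene stage 0.95 [292.3 228.8] [575.6  54.9   0. ]
scene stage_mouth 0.82 [273.2 224.7] [581.1  -5.3  42. ]
scene stop 0.43 [304.4 210.7] [572.5  91.7  42. ]
scene stage_home 0.77 [288.2 218.5] [578.9  39.1  42. ]
scene stage_home 0.69 [330.  261.8] [754.2  36.7  42. ]
scene roller_mid 0.64 [303.4 212.4] [583.5  80.9  48. ]
scene roller_mid 0.58 [250.  243.9] [620.3 -89.9  48. ]
scene stand 0.76 [250.2 252. ] [598.  -78.8   0. ]
top tile 0.93 [344.7 259.5] [ 435.4 -186.7   44. ]
top tile 0.76 [309.  205.1] [592.8 -89.2  44. ]
top stage 0.83 [264.3 213.5] [577.8  41.9   0. ]
top stage_mouth 0.66 [281.  205.9] [591.   -8.1  42. ]
top stage_home 0.97 [260.3 213.9] [567.4  51.7  42. ]
top stage_home 0.35 [252.3 209.8] [579.6  75.   42. ]
top roller_mid 0.61 [250.1 209.9] [577.9  80.9  48. ]
top stand 0.51 [263.9 211. ] [585.5  43.2   0. ]
```

Run:
```python
import cv2
a=cv2.imread("pics/top0.png");b=cv2.imread("pics/scene0.png")
cv2.imwrite("pics/t1.png",cv2.resize(a[130:310,200:420],None,fx=3.3,fy=3.3,interpolation=cv2.INTER_CUBIC))
cv2.imwrite("pics/s1.png",cv2.resize(b[140:320,170:410],None,fx=3.3,fy=3.3,interpolation=cv2.INTER_CUBIC))
```

```text
(no output)
```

View pics/t1.png

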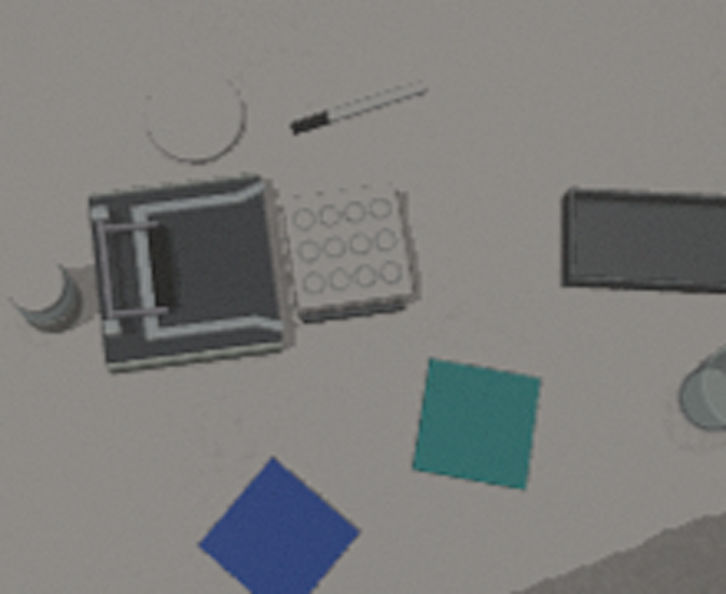

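View pics/s1.png

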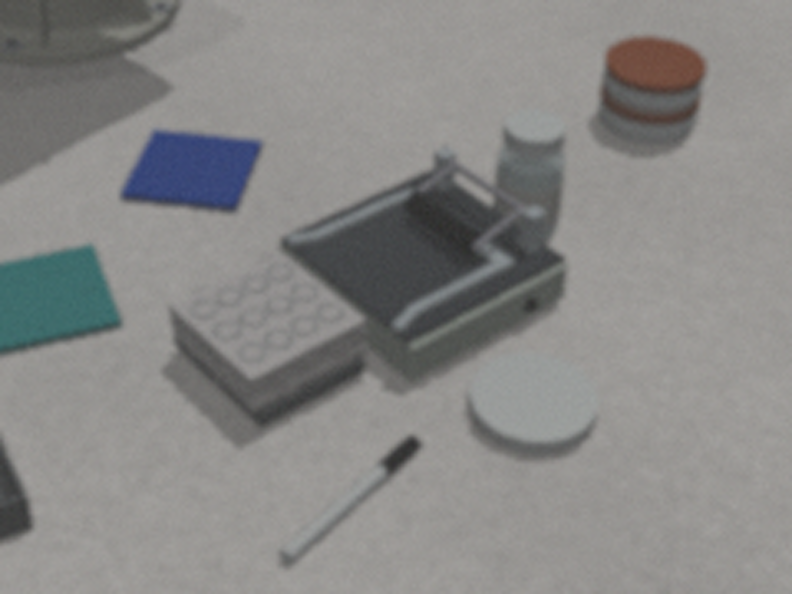

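View pics/top0.png

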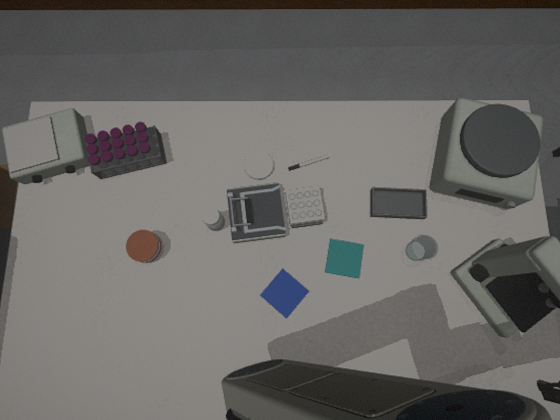

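The top view shows the stage at about px (259,212), with the roller on its left. The stack is at (306,205), to the right of it. Feed is roughly world +y, and the dish, marker and jar are clear of the pushing side. Next I'll get the yaw and the edges.

Run:
```python
from h import *
np.set_printoptions(precision=1,suppress=True)
c=np.array([[90,195],[262,177],[287,347],[108,362]])/3.3+[200,130]
w=np.array([ray_z("top",*q,42) for q in c]);print("plate",w)
for i in range(4):
    e=w[(i+1)%4]-w[i];print(np.linalg.norm(e),np.degrees(np.arctan2(e[1],e[0]))%90)
c=np.array([[285,192],[398,184],[410,297],[297,308]])/3.3+[200,130]
w=np.array([ray_z("top",*q,52) for q in c]);print("tile",w,w.mean(0))
for i in range(4):
    e=w[(i+1)%4]-w[i];print(np.linalg.norm(e),np.degrees(np.arctan2(e[1],e[0]))%90)
for cam in("top","scene"):
  vision.grab_frame(cam)
  for t,z in (("tile",52),("stage",42)):
    for o in vision.cut_out(cam,t)[:3]:
      m=o["region"].astype(np.uint8)
      v,u=np.nonzero(m); d=np.load(f"pics/{cam}0.png.npy")
      P=np.array([world(cam,a,b,d[b,a]) for a,b in zip(u,v) if d[b,a]>0])
      s=P[abs(P[:,2]-z)<5]
      if len(s)<20: print(cam,t,o["conf"],"few",len(P),np.median(P,0));continue
      R=cv2.minAreaRect(s[:,:2].astype(np.float32))
      print(cam,t,round(o["conf"],2),len(s),np.median(s,0),R)
```

```text
plate [[642.  149.2  42. ]
 [658.3  -3.5  42. ]
 [505.2 -25.   42. ]
 [492.4 129.5  42. ]]
153.61594577536187 6.117575469745745
154.6471087673688 7.967462447140406
154.97479923475862 4.7442853686094395
150.89719068431674 7.514186600948448
tile [[ 641.6  -23.8   52. ]
 [ 648.7 -123.4   52. ]
 [ 547.1 -131.3   52. ]
 [ 537.6  -33.6   52. ]] [593.7 -78.1  52. ]
99.90690160698279 4.101814667031633
101.93380026701628 4.444062437253393
98.18746975738657 5.557473160045561
104.45293176428444 5.396461099350859
top tile 0.88 1130 [594.  -77.   51.7] ((594.71875, -77.4124755859375), (100.33869171142578, 99.97350311279297), 8.134062767028809)
top tile 0.77 few 1184 [ 443.5 -192.4    7.9]Traceback (most recent call last):
  File "<stdin>", line 17, in <module>
  File "h.py", line 4, in world
    c=vision.calibration(cam);K=np.array(c["mtx"]);T=np.array(c["extrinsics"])
ValueError: time passes only in moves, steps and waits
```

Run:
```python
from h import *
np.set_printoptions(precision=1,suppress=True)
for cam in("top","scene"):
    c=vision.calibration(cam);K=np.array(c["mtx"]);T=np.array(c["extrinsics"])
    d=np.load(f"pics/{cam}0.png.npy");img=cv2.imread(f"pics/{cam}0.png").max(2)
    v,u=np.nonzero(d>0);z=d[v,u]
    P=(np.linalg.inv(K)@np.stack([u,v,np.ones_like(u)]).astype(float)*z).T@T[:3,:3].T+T[:3,3]
    g=img[v,u]
    f=np.array([-.105,.9945]);x=np.array([.9945,.105]);h=np.array([576,41])
    q=P[:,:2]-h;Y=q@f;X=q@x
    box=(abs(X)<95)
    def rect(m,n):
        s=np.stack([X[m],Y[m]],1).astype(np.float32)
        R=cv2.minAreaRect(s);print(cam,n,m.sum(),"z",np.median(P[m,2]),"ctr",np.array(R[0]),"size",np.array(R[1]),"ang",R[2],"pct",np.percentile(s,[1,99],axis=0).ravel())
    rect(box&(Y>-180)&(Y<-66)&(P[:,2]>46)&(P[:,2]<58),"tile")
    rect(box&(Y>-62)&(Y<110)&(P[:,2]>36)&(P[:,2]<55),"plate")
    rect(box&(Y>-62)&(Y<110)&(P[:,2]>36)&(P[:,2]<46)&(g<90),"dark")
    br=box&(Y>-25)&(Y<25)&(P[:,2]>40)&(P[:,2]<55)&(g>110)
    for s in(-1,1):
        m=br&(X*s>40)&(X*s<62); print("rail",s,m.sum(),X[m].mean() if m.any() else 0, np.polyfit(Y[m],X[m],1) if m.sum()>5 else "")
    m=box&(abs(X)<45)&(Y>40)&(Y<80)&(P[:,2]>36)&(P[:,2]<55)&(g>110);print("stop",m.sum(),np.median(Y[m]) if m.any() else 0, np.polyfit(X[m],Y[m],1) if m.sum()>5 else "")
```

```text
top tile 1173 z 51.65639309381868 ctr [   5.5 -119.5] size [103.2 100. ] ang 1.664301872253418 pct [ -44.  -168.6   55.   -70.4]
top plate 2442 z 41.863072569173596 ctr [ 3.6 23.5] size [159.7 156.8] ang 1.0479766130447388 pct [-74.1 -52.3  80.4  99.9]
top dark 1847 z 41.427424582632966 ctr [ 3.5 24.5] size [150.  154.2] ang 1.580365777015686 pct [-70.8 -51.3  77.2 100.1]
rail -1 46 -51.567521390339245 [ -0.  -51.6]
rail 1 31 59.250001929536936 [-0.  59.3]
stop 84 58.99441828777861 [ 0.  59.1]
scene tile 1274 z 50.94342654950765 ctr [   5.4 -117.3] size [103.3 102.3] ang 2.043855905532837 pct [ -43.7 -167.9   56.   -68.7]
scene plate 2217 z 41.06048698096049 ctr [ 5. 26.] size [159.2 158.7] ang 1.4446179866790771 pct [-70.5 -51.5  80.8 101.8]
scene dark 1645 z 40.813510561935004 ctr [ 4.1 25.9] size [150.4 158.3] ang 1.3866881132125854 pct [-65.7 -51.4  78.1 100.6]
rail -1 39 -52.04444602702944 [  0. -52.]
rail 1 43 58.405610679958954 [ 0.  58.4]
stop 6 61.728835389724225 [-0.2 70.2]
```

```bash
cat > go.py <<'E'
from h import *
import sys
from scipy.spatial.transform import Rotation as Ro
s=r.sense();R=Ro.from_euler("xyz",s["tcp_rot"]).as_matrix()
t=np.array([float(a) for a in sys.argv[1:4]])
print(s["clock"],s["eef_pos"],s["tcp_rot"],"F",s["contact_force"],"q",s["qpos"].round(2))
print("tool delta cm",(R.T@(t-s["eef_pos"])/10).round(2),"feed axis in tool",(R.T@[-.12,.993,0]).round(3))
E
python3 go.py 603 -153 200
```

```text
0.9 [ 156.31815108 -605.11490154  231.28871393] [-3.14156107e+00 -3.99288570e-06  2.52819517e-01] F [-0.4716583  -0.39884404 -0.44918361] q [-1.32  0.35  1.63  0.    1.16 -0.  ]
tool delta cm [ 54.56 -32.6    3.13] feed axis in tool [ 0.132 -0.991  0.   ]
```

Emit:
play_rows(steps=[{"delta_pos": [3.4,-2,0],"yaw": -0.09,"jaw": 0},{"delta_pos": [6.8,-4,0],"yaw": -0.18,"jaw": 0},{"delta_pos": [10.2,-6.1,0],"yaw": -0.27,"jaw": 0},{"delta_pos": [13.6,-8.1,0],"yaw": -0.36,"jaw": 0},{"delta_pos": [17,-10.2,0],"yaw": -0.45,"jaw": 0},{"delta_pos": [20.4,-12.2,0],"yaw": -0.54,"jaw": 0},{"delta_pos": [23.8,-14.3,0],"yaw": -0.63,"jaw": 0},{"delta_pos": [27.2,-16.3,0],"yaw": -0.72,"jaw": 0}])

```text
clock: 1.7
eef_pos: [379.9, -378.0, 231.5]
tcp_rot: [3.141, 0.0, 0.976]
contact_force: [0.8, -0.2, 0.2]
opening: -0.002
grasp_force: 0.0
```

```bash
python3 go.py 603 -153 120
```

```text
1.7 [ 379.87481931 -377.99150132  231.49104383] [3.14119075e+00 6.41126827e-05 9.76466406e-01] F [ 0.75912076 -0.15038062  0.23879535] q [-0.79  0.21  1.82  0.    1.1  -0.19]
tool delta cm [31.14  5.88 11.15] feed axis in tool [ 0.756 -0.655 -0.   ]
```

Emit:
play_rows(steps=[{"delta_pos": [3.8,0.7,0],"yaw": -0.1,"jaw": 0},{"delta_pos": [8.2,1.5,1],"yaw": -0.2,"jaw": 0},{"delta_pos": [12.6,2.4,2.5],"yaw": -0.3,"jaw": 0},{"delta_pos": [17,3.2,4],"yaw": -0.42,"jaw": 0},{"delta_pos": [21.4,4,6],"yaw": -0.54,"jaw": 0},{"delta_pos": [25.8,4.9,8],"yaw": -0.65,"jaw": 0},{"delta_pos": [29.5,5.6,10],"yaw": -0.714,"jaw": 0},{"delta_pos": [31.1,5.9,11.1],"yaw": -0.714,"jaw": 0}])

```text
clock: 2.5
eef_pos: [604.2, -152.9, 118.6]
tcp_rot: [-3.141, -0.001, 1.691]
contact_force: [-0.9, -0.8, 0.0]
opening: 0.002
grasp_force: 0.0
```

```bash
python3 - <<'E'
from h import *
p,d=save("top","top2.png")
cv2.imwrite("pics/t2.png",cv2.resize(p[150:260,220:370,::-1],None,fx=5,fy=5,interpolation=cv2.INTER_CUBIC))
E
python3 go.py 603 -153 46.5
```

```text
2.55 [ 604.19146107 -152.21603742  117.45128158] [-3.13999657e+00 -1.51822714e-03  1.68844207e+00] F [ 0.06190169  1.04115133 -0.55910792] q [-0.25  0.47  1.73  0.    0.94 -0.37]
tool delta cm [-0.07 -0.12  7.1 ] feed axis in tool [ 1.    -0.003  0.002]
```

View pics/t2.png

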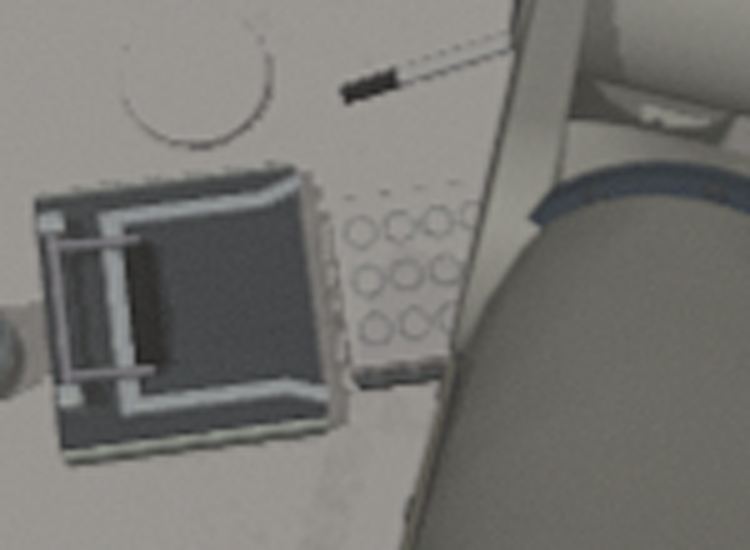

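The stage and stack line up along the feed, and the gripper stands behind the tile with the arm hiding it. Now I'll lower it behind the rear edge.

Emit:
play_rows(steps=[{"delta_pos": [0,0,1],"yaw": 0,"jaw": 0},{"delta_pos": [0,0,2.5],"yaw": 0,"jaw": 0},{"delta_pos": [0,-0.1,4],"yaw": 0,"jaw": 0},{"delta_pos": [0,-0.1,5.3],"yaw": 0,"jaw": 0},{"delta_pos": [0,-0.1,6.3],"yaw": 0,"jaw": 0},{"delta_pos": [0,-0.1,7],"yaw": 0,"jaw": 0},{"delta_pos": [0,-0.1,7],"yaw": 0,"jaw": 0},{"delta_pos": [0,-0.1,7],"yaw": 0,"jaw": 0}])

```text
clock: 3.35
eef_pos: [602.0, -155.7, 50.4]
tcp_rot: [3.141, 0.0, 1.687]
contact_force: [0.8, -0.7, -0.3]
opening: -0.001
grasp_force: 0.0
```

```bash
python3 go.py 603 -153 46.8
```

```text
3.35 [ 601.95163017 -155.68420311   50.38608327] [3.14142226e+00 5.71901488e-05 1.68669766e+00] F [ 0.84011252 -0.65010222 -0.26290753] q [-0.26  0.56  1.77  0.    0.81 -0.37]
tool delta cm [0.25 0.14 0.36] feed axis in tool [ 1.    -0.004 -0.   ]
```

Emit:
play_rows(steps=[{"delta_pos": [0,0.1,0.35],"yaw": 0,"jaw": 0},{"delta_pos": [0.2,0.1,0.35],"yaw": 0,"jaw": 0},{"delta_pos": [0.5,0.1,0.35],"yaw": 0,"jaw": 0},{"delta_pos": [0.8,0.1,0.35],"yaw": 0,"jaw": 0},{"delta_pos": [1.1,0.1,0.35],"yaw": 0,"jaw": 0},{"delta_pos": [1.4,0.1,0.35],"yaw": 0,"jaw": 0},{"delta_pos": [1.7,0.1,0.35],"yaw": 0,"jaw": 0},{"delta_pos": [2.0,0.1,0.35],"yaw": 0,"jaw": 0}])

```text
clock: 4.15
eef_pos: [600.4, -135.3, 46.8]
tcp_rot: [3.142, 0.0, 1.687]
contact_force: [0.0, -0.6, 0.1]
opening: 0.0
grasp_force: 0.0
```

Emit:
play_rows(steps=[{"delta_pos": [0.2,0,0],"yaw": 0,"jaw": 0},{"delta_pos": [0.4,0,0],"yaw": 0,"jaw": 0},{"delta_pos": [0.6,0,0],"yaw": 0,"jaw": 0},{"delta_pos": [0.8,0,0],"yaw": 0,"jaw": 0},{"delta_pos": [1,0,0],"yaw": 0,"jaw": 0},{"delta_pos": [1.2,0,0],"yaw": 0,"jaw": 0},{"delta_pos": [1.4,0,0],"yaw": 0,"jaw": 0},{"delta_pos": [1.6,0,0],"yaw": 0,"jaw": 0}])

```text
clock: 4.95
eef_pos: [598.6, -119.6, 46.8]
tcp_rot: [3.142, 0.0, 1.687]
contact_force: [0.7, -1.0, -0.1]
opening: -0.003
grasp_force: 0.8
```

```bash
cat > look.py <<'E'
from h import *
import sys
p,d=save("scene",sys.argv[1]+".png")
c=vision.calibration("scene");K=np.array(c["mtx"]);T=np.array(c["extrinsics"])
cv2.imwrite("pics/c_"+sys.argv[1]+".png",cv2.resize(p[160:290,200:370,::-1],None,fx=4.4,fy=4.4,interpolation=cv2.INTER_CUBIC))
E
python3 look.py s3; python3 go.py 603 -153 46.8
```

```text
5.0 [ 598.5536629  -119.29924306   46.78553042] [ 3.14158704e+00 -1.38969835e-04  1.68683752e+00] F [-0.27809501 -0.96333194  0.71037057] q [-0.2   0.55  1.79  0.    0.8  -0.32]
tool delta cm [-3.4   0.05 -0.  ] feed axis in tool [ 1.    -0.004  0.   ]
```

View pics/c_s3.png

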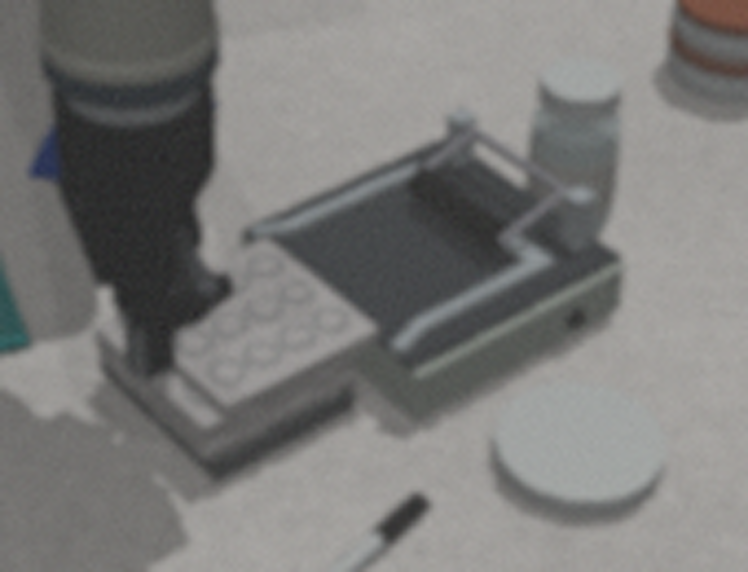

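Tile has slid about 20 mm evenly at ~1 N, and the rest of the stack is still in place. Carrying on.

Emit:
play_rows(steps=[{"delta_pos": [0.4,0,0],"yaw": 0,"jaw": 0},{"delta_pos": [0.8,0,0],"yaw": 0,"jaw": 0},{"delta_pos": [1.2,0,0],"yaw": 0,"jaw": 0},{"delta_pos": [1.6,0,0],"yaw": 0,"jaw": 0},{"delta_pos": [2,0,0],"yaw": 0,"jaw": 0},{"delta_pos": [2.4,0,0],"yaw": 0,"jaw": 0},{"delta_pos": [2.8,0,0],"yaw": 0,"jaw": 0},{"delta_pos": [3.2,0,0],"yaw": 0,"jaw": 0}])

```text
clock: 5.8
eef_pos: [594.9, -87.6, 46.8]
tcp_rot: [3.142, 0.0, 1.687]
contact_force: [1.5, -1.2, 0.4]
opening: -0.001
grasp_force: 0.9
```

Emit:
play_rows(steps=[{"delta_pos": [0.3,0,0],"yaw": 0,"jaw": 0},{"delta_pos": [0.6,0,0],"yaw": 0,"jaw": 0},{"delta_pos": [0.9,0,0],"yaw": 0,"jaw": 0},{"delta_pos": [1.2,0,0],"yaw": 0,"jaw": 0},{"delta_pos": [1.5,0,0],"yaw": 0,"jaw": 0},{"delta_pos": [1.8,0,0],"yaw": 0,"jaw": 0},{"delta_pos": [2.1,0,0],"yaw": 0,"jaw": 0},{"delta_pos": [2.4,0,0],"yaw": 0,"jaw": 0}])

```text
clock: 6.6
eef_pos: [592.2, -64.0, 46.9]
tcp_rot: [3.141, 0.0, 1.687]
contact_force: [-0.8, -2.7, 2.1]
opening: -0.002
grasp_force: 1.6
```

```bash
python3 look.py s4; python3 go.py 587 -17.6 45
```

```text
6.65 [592.0744567  -63.4685641   46.82930585] [ 3.14155629e+00 -2.22389197e-04  1.68678673e+00] F [0.80615915 0.61433337 0.00856542] q [-0.11  0.54  1.83  0.    0.78 -0.23]
tool delta cm [4.61 0.03 0.18] feed axis in tool [ 1.    -0.004  0.   ]
```

View pics/c_s4.png

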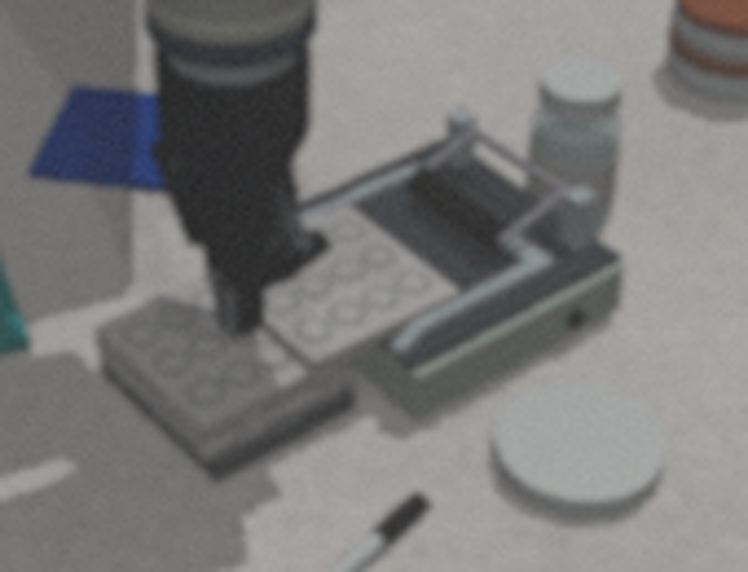

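Tile is entering between the rails and looks square. Next: advance toward the roller and drop 1 mm.

Emit:
play_rows(steps=[{"delta_pos": [0.3,0,0],"yaw": 0,"jaw": 0},{"delta_pos": [0.6,0,0],"yaw": 0,"jaw": 0},{"delta_pos": [0.9,0,0],"yaw": 0,"jaw": 0},{"delta_pos": [1.2,0,0.03],"yaw": 0,"jaw": 0},{"delta_pos": [1.5,0,0.06],"yaw": 0,"jaw": 0},{"delta_pos": [1.8,0,0.09],"yaw": 0,"jaw": 0},{"delta_pos": [2.1,0,0.1],"yaw": 0,"jaw": 0},{"delta_pos": [2.4,0,0.1],"yaw": 0,"jaw": 0}])

```text
clock: 7.45
eef_pos: [589.5, -40.1, 45.9]
tcp_rot: [3.141, 0.0, 1.687]
contact_force: [0.7, -2.6, 2.2]
opening: 0.001
grasp_force: 1.5
```

Emit:
play_rows(steps=[{"delta_pos": [0.1,0,0],"yaw": 0,"jaw": 0},{"delta_pos": [0.2,0,0],"yaw": 0,"jaw": 0},{"delta_pos": [0.3,0,0],"yaw": 0,"jaw": 0},{"delta_pos": [0.4,0,0],"yaw": 0,"jaw": 0},{"delta_pos": [0.5,0,0],"yaw": 0,"jaw": 0},{"delta_pos": [0.6,0,0],"yaw": 0,"jaw": 0},{"delta_pos": [0.7,0,0],"yaw": 0,"jaw": 0},{"delta_pos": [0.8,0,0],"yaw": 0,"jaw": 0}])

```text
clock: 8.25
eef_pos: [588.0, -32.1, 45.5]
tcp_rot: [-3.141, -0.0, 1.687]
contact_force: [0.3, -2.2, 1.4]
opening: -0.0
grasp_force: 1.2
```

```bash
python3 look.py s5; python3 go.py 587 -17.6 45
```

```text
8.3 [588.0890652  -31.98192987  45.5648531 ] [-3.14100185e+00 -2.88878600e-04  1.68679305e+00] F [ 0.40297245 -1.4248919   0.28966477] q [-0.06  0.53  1.84  0.    0.77 -0.17]
tool delta cm [1.44 0.06 0.06] feed axis in tool [ 1.    -0.004  0.   ]
```

View pics/c_s5.png

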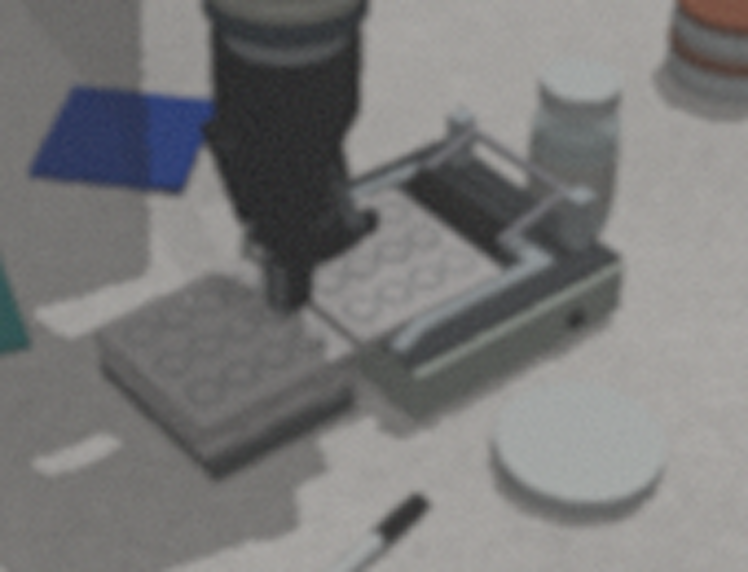

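The tile is between the rails and its front edge is just short of the roller. Pushing at 1 mm per row from here.

Emit:
play_rows(steps=[{"delta_pos": [0.1,0,0],"yaw": 0,"jaw": 0},{"delta_pos": [0.2,0,0],"yaw": 0,"jaw": 0},{"delta_pos": [0.3,0,0],"yaw": 0,"jaw": 0},{"delta_pos": [0.4,0,0],"yaw": 0,"jaw": 0},{"delta_pos": [0.5,0,0],"yaw": 0,"jaw": 0},{"delta_pos": [0.55,0,0],"yaw": 0,"jaw": 0},{"delta_pos": [0.6,0,0],"yaw": 0,"jaw": 0},{"delta_pos": [0.6,0,0],"yaw": 0,"jaw": 0}])

```text
clock: 9.1
eef_pos: [587.9, -26.7, 45.9]
tcp_rot: [3.141, 0.001, 1.687]
contact_force: [-0.5, -4.4, -0.7]
opening: -0.001
grasp_force: 2.4
```

```bash
python3 go.py 587 -17.6 45
```

```text
9.1 [587.94282454 -26.74111703  45.86673839] [3.14119653e+00 6.23689564e-04 1.68701530e+00] F [-0.50046871 -4.36925793 -0.72235208] q [-0.05  0.53  1.84 -0.    0.77 -0.16]
tool delta cm [0.92 0.01 0.09] feed axis in tool [ 1.    -0.004 -0.001]
```

Emit:
play_rows(steps=[{"delta_pos": [0.05,0,0],"yaw": 0,"jaw": 0},{"delta_pos": [0.1,0,0],"yaw": 0,"jaw": 0},{"delta_pos": [0.15,0,0],"yaw": 0,"jaw": 0},{"delta_pos": [0.2,0,0],"yaw": 0,"jaw": 0},{"delta_pos": [0.25,0,0],"yaw": 0,"jaw": 0},{"delta_pos": [0.3,0,0],"yaw": 0,"jaw": 0},{"delta_pos": [0.35,0,0],"yaw": 0,"jaw": 0},{"delta_pos": [0.4,0,0],"yaw": 0,"jaw": 0}])

```text
clock: 9.9
eef_pos: [587.3, -22.3, 45.8]
tcp_rot: [3.142, -0.0, 1.687]
contact_force: [1.0, -4.0, -0.6]
opening: 0.001
grasp_force: 1.8
```

Emit:
play_rows(steps=[{"delta_pos": [0.05,0,0],"yaw": 0,"jaw": 0},{"delta_pos": [0.1,0,0],"yaw": 0,"jaw": 0},{"delta_pos": [0.15,0,0],"yaw": 0,"jaw": 0},{"delta_pos": [0.2,0,0],"yaw": 0,"jaw": 0},{"delta_pos": [0.2,0,0],"yaw": 0,"jaw": 0},{"delta_pos": [0.2,0,0],"yaw": 0,"jaw": 0},{"delta_pos": [0.2,0,0],"yaw": 0,"jaw": 0},{"delta_pos": [0.2,0,0],"yaw": 0,"jaw": 0}])

```text
clock: 10.7
eef_pos: [587.0, -20.3, 45.8]
tcp_rot: [-3.142, -0.0, 1.687]
contact_force: [0.4, -2.2, -1.1]
opening: -0.004
grasp_force: 1.0
```

Emit:
play_rows(steps=[{"delta_pos": [0.03,0,0],"yaw": 0,"jaw": 0},{"delta_pos": [0.06,0,0],"yaw": 0,"jaw": 0},{"delta_pos": [0.09,0,0],"yaw": 0,"jaw": 0},{"delta_pos": [0.12,0,0],"yaw": 0,"jaw": 0},{"delta_pos": [0.15,0,0],"yaw": 0,"jaw": 0},{"delta_pos": [0.15,0,0],"yaw": 0,"jaw": 0},{"delta_pos": [0.15,0,0],"yaw": 0,"jaw": 0},{"delta_pos": [0.15,0,0],"yaw": 0,"jaw": 0}])

```text
clock: 11.5
eef_pos: [586.9, -18.9, 45.8]
tcp_rot: [3.142, -0.0, 1.687]
contact_force: [0.8, -2.4, -0.9]
opening: 0.003
grasp_force: 1.5
```

```bash
python3 look.py s6; python3 go.py 587 -17.6 45
```

```text
11.55 [586.8100628  -18.85744376  45.78011455] [-3.14152908e+00 -5.26439444e-05  1.68680130e+00] F [ 1.28261772 -3.00421138 -1.26377681] q [-0.03  0.53  1.85  0.    0.77 -0.15]
tool delta cm [0.12 0.03 0.08] feed axis in tool [ 1.    -0.004  0.   ]
```

View pics/c_s6.png

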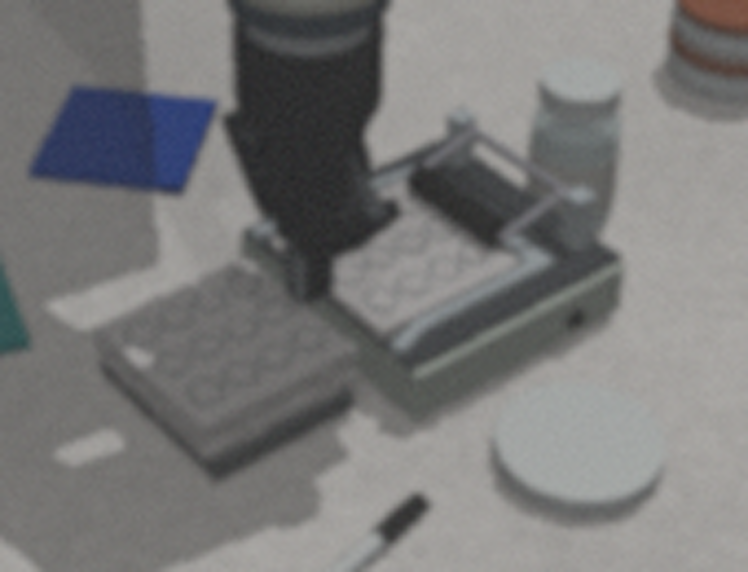

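The tile is under the raised roller and square between the rails, a few mm short of home. I'll feel for the stop in small steps.

Emit:
play_rows(steps=[{"delta_pos": [0.03,0,0],"yaw": 0,"jaw": 0},{"delta_pos": [0.06,0,0],"yaw": 0,"jaw": 0},{"delta_pos": [0.09,0,0],"yaw": 0,"jaw": 0},{"delta_pos": [0.12,0,0],"yaw": 0,"jaw": 0},{"delta_pos": [0.12,0,0],"yaw": 0,"jaw": 0},{"delta_pos": [0.12,0,0],"yaw": 0,"jaw": 0},{"delta_pos": [0.12,0,0],"yaw": 0,"jaw": 0},{"delta_pos": [0.12,0,0],"yaw": 0,"jaw": 0}])

```text
clock: 12.35
eef_pos: [586.7, -17.7, 45.8]
tcp_rot: [-3.142, -0.0, 1.687]
contact_force: [1.0, -2.4, -1.1]
opening: 0.001
grasp_force: 1.4
```

```bash
python3 go.py 587 -17.6 45
```

```text
12.35 [586.69558395 -17.68533248  45.76554963] [-3.14156876e+00 -3.45565829e-05  1.68676618e+00] F [ 1.01100762 -2.43061865 -1.1201629 ] q [-0.03  0.53  1.85  0.    0.77 -0.15]
tool delta cm [0.   0.03 0.08] feed axis in tool [ 1.    -0.004  0.   ]
```

Emit:
play_rows(steps=[{"delta_pos": [0.03,0,0],"yaw": 0,"jaw": 0},{"delta_pos": [0.06,0,0],"yaw": 0,"jaw": 0},{"delta_pos": [0.09,0,0],"yaw": 0,"jaw": 0},{"delta_pos": [0.1,0,0],"yaw": 0,"jaw": 0},{"delta_pos": [0.1,0,0],"yaw": 0,"jaw": 0},{"delta_pos": [0.1,0,0],"yaw": 0,"jaw": 0},{"delta_pos": [0.1,0,0],"yaw": 0,"jaw": 0},{"delta_pos": [0.1,0,0],"yaw": 0,"jaw": 0}])

```text
clock: 13.15
eef_pos: [586.6, -16.7, 45.8]
tcp_rot: [-3.142, -0.0, 1.687]
contact_force: [0.8, -3.3, -1.3]
opening: 0.001
grasp_force: 1.5
```

Emit:
play_rows(steps=[{"delta_pos": [0.03,0,0],"yaw": 0,"jaw": 0},{"delta_pos": [0.06,0,0],"yaw": 0,"jaw": 0},{"delta_pos": [0.09,0,0],"yaw": 0,"jaw": 0},{"delta_pos": [0.1,0,0],"yaw": 0,"jaw": 0},{"delta_pos": [0.1,0,0],"yaw": 0,"jaw": 0},{"delta_pos": [0.1,0,0],"yaw": 0,"jaw": 0},{"delta_pos": [0.1,0,0],"yaw": 0,"jaw": 0},{"delta_pos": [0.1,0,0],"yaw": 0,"jaw": 0}])

```text
clock: 13.95
eef_pos: [586.5, -15.7, 45.8]
tcp_rot: [-3.142, -0.0, 1.687]
contact_force: [0.4, -2.5, -1.5]
opening: -0.002
grasp_force: 1.4
```

Emit:
play_rows(steps=[{"delta_pos": [0.03,0,0],"yaw": 0,"jaw": 0},{"delta_pos": [0.06,0,0],"yaw": 0,"jaw": 0},{"delta_pos": [0.09,0,0],"yaw": 0,"jaw": 0},{"delta_pos": [0.1,0,0],"yaw": 0,"jaw": 0},{"delta_pos": [0.1,0,0],"yaw": 0,"jaw": 0},{"delta_pos": [0.1,0,0],"yaw": 0,"jaw": 0},{"delta_pos": [0.1,0,0],"yaw": 0,"jaw": 0},{"delta_pos": [0.1,0,0],"yaw": 0,"jaw": 0}])

```text
clock: 14.75
eef_pos: [586.3, -14.7, 45.8]
tcp_rot: [-3.142, -0.0, 1.687]
contact_force: [0.1, -2.6, -1.1]
opening: -0.001
grasp_force: 1.5
```

Emit:
play_rows(steps=[{"delta_pos": [0.03,0,0],"yaw": 0,"jaw": 0},{"delta_pos": [0.06,0,0],"yaw": 0,"jaw": 0},{"delta_pos": [0.09,0,0],"yaw": 0,"jaw": 0},{"delta_pos": [0.1,0,0],"yaw": 0,"jaw": 0},{"delta_pos": [0.1,0,0],"yaw": 0,"jaw": 0},{"delta_pos": [0.1,0,0],"yaw": 0,"jaw": 0},{"delta_pos": [0.1,0,0],"yaw": 0,"jaw": 0},{"delta_pos": [0.1,0,0],"yaw": 0,"jaw": 0}])

```text
clock: 15.55
eef_pos: [586.4, -14.0, 45.8]
tcp_rot: [3.141, 0.0, 1.687]
contact_force: [0.4, -5.1, -1.4]
opening: -0.004
grasp_force: 2.5
```

The stop is met. Pressing on 0.6 mm more.

Emit:
play_rows(steps=[{"delta_pos": [0.02,0,0],"yaw": 0,"jaw": 0},{"delta_pos": [0.04,0,0],"yaw": 0,"jaw": 0},{"delta_pos": [0.06,0,0],"yaw": 0,"jaw": 0},{"delta_pos": [0.06,0,0],"yaw": 0,"jaw": 0},{"delta_pos": [0.06,0,0],"yaw": 0,"jaw": 0},{"delta_pos": [0.06,0,0],"yaw": 0,"jaw": 0},{"delta_pos": [0.06,0,0],"yaw": 0,"jaw": 0},{"delta_pos": [0.06,0,0],"yaw": 0,"jaw": 0}])

```text
clock: 16.35
eef_pos: [586.8, -13.7, 46.0]
tcp_rot: [3.14, 0.001, 1.687]
contact_force: [1.4, -8.0, -1.2]
opening: -0.0
grasp_force: 3.5
```

Emit:
play_rows(steps=[{"delta_pos": [0.02,0,0],"yaw": 0,"jaw": 0},{"delta_pos": [0.04,0,0],"yaw": 0,"jaw": 0},{"delta_pos": [0.05,0,0],"yaw": 0,"jaw": 0},{"delta_pos": [0.05,0,0],"yaw": 0,"jaw": 0},{"delta_pos": [0.05,0,0],"yaw": 0,"jaw": 0},{"delta_pos": [0.05,0,0],"yaw": 0,"jaw": 0},{"delta_pos": [0.05,0,0],"yaw": 0,"jaw": 0},{"delta_pos": [0.05,0,0],"yaw": 0,"jaw": 0}])

```text
clock: 17.15
eef_pos: [587.1, -13.5, 46.1]
tcp_rot: [3.14, 0.001, 1.687]
contact_force: [3.0, -8.7, -1.6]
opening: 0.002
grasp_force: 4.3
```

```bash
python3 go.py 587 -17.6 45
```

```text
17.15 [587.07589066 -13.4598158   46.13334495] [3.13982808e+00 1.30281340e-03 1.68707949e+00] F [ 3.01525435 -8.69385799 -1.63737597] q [-0.02  0.53  1.85 -0.    0.77 -0.14]
tool delta cm [-0.41 -0.06  0.11] feed axis in tool [ 1.    -0.004 -0.001]
```

Emit:
play_rows(steps=[{"delta_pos": [0.02,0,0],"yaw": 0,"jaw": 0},{"delta_pos": [0.04,0,0],"yaw": 0,"jaw": 0},{"delta_pos": [0.04,0,0],"yaw": 0,"jaw": 0},{"delta_pos": [0.04,0,0],"yaw": 0,"jaw": 0},{"delta_pos": [0.04,0,0],"yaw": 0,"jaw": 0},{"delta_pos": [0.04,0,0],"yaw": 0,"jaw": 0},{"delta_pos": [0.04,0,0],"yaw": 0,"jaw": 0},{"delta_pos": [0.04,0,0],"yaw": 0,"jaw": 0}])

```text
clock: 17.95
eef_pos: [587.2, -13.3, 46.2]
tcp_rot: [3.14, 0.002, 1.687]
contact_force: [3.2, -10.3, -1.7]
opening: 0.002
grasp_force: 5.2
```

About 10.8 N in total, so roughly 8 N on the stop. Backing straight off, then up.

Emit:
play_rows(steps=[{"delta_pos": [-0.1,0,0],"yaw": 0,"jaw": 0},{"delta_pos": [-0.2,0,0],"yaw": 0,"jaw": 0},{"delta_pos": [-0.4,0,0],"yaw": 0,"jaw": 0},{"delta_pos": [-0.8,0,0],"yaw": 0,"jaw": 0},{"delta_pos": [-1.4,0,-0.2],"yaw": 0,"jaw": 0},{"delta_pos": [-2,0,-0.8],"yaw": 0,"jaw": 0},{"delta_pos": [-3,0,-2],"yaw": 0,"jaw": 0},{"delta_pos": [-4,0,-4],"yaw": 0,"jaw": 0}])

```text
clock: 18.75
eef_pos: [590.1, -52.8, 86.1]
tcp_rot: [-3.14, -0.0, 1.687]
contact_force: [0.6, 0.1, -1.3]
opening: -0.001
grasp_force: 0.0
```

Emit:
play_rows(steps=[{"delta_pos": [-3,0,-2],"yaw": 0,"jaw": 0},{"delta_pos": [-6,0,-5],"yaw": 0,"jaw": 0},{"delta_pos": [-9,0,-8],"yaw": 0,"jaw": 0},{"delta_pos": [-12,0,-10],"yaw": 0,"jaw": 0},{"delta_pos": [-15,0,-10],"yaw": 0,"jaw": 0},{"delta_pos": [-17,0,-10],"yaw": 0,"jaw": 0},{"delta_pos": [-18,0,-10],"yaw": 0,"jaw": 0},{"delta_pos": [-18,0,-10],"yaw": 0,"jaw": 0}])

```text
clock: 19.55
eef_pos: [611.1, -231.6, 185.3]
tcp_rot: [-3.141, -0.001, 1.685]
contact_force: [0.1, 0.6, -0.4]
opening: 0.002
grasp_force: 0.0
```

```bash
python3 look.py s7; python3 go.py 587 -17.6 45
python3 - <<'E'
from h import *
p,d=save("top","top7.png")
cv2.imwrite("pics/t7.png",cv2.resize(p[165:255,220:340,::-1],None,fx=6,fy=6,interpolation=cv2.INTER_CUBIC))
E
```

```text
19.6 [ 611.0040552  -230.55736245  185.14101932] [-3.14041269e+00 -1.03762404e-03  1.68599046e+00] F [-0.22791305  0.91270519 -0.14411772] q [-0.36  0.44  1.61  0.    1.09 -0.48]
tool delta cm [21.42  0.08 14.04] feed axis in tool [ 1.    -0.005  0.001]
```

View pics/t7.png

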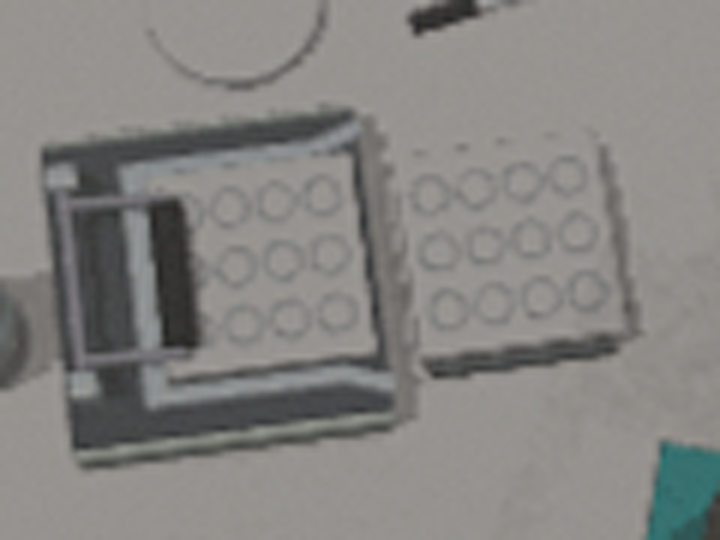

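The tile sits square between the rails and under the roller, with its rear edge about 5 mm inside the entry edge, as it should be when home. The lower stack is unmoved and the arm is clear.

```bash
python3 -c "
from rig import r
print(r.sign_off())"
```

```text
the job is handed in; nothing more can be done
None
```

The job is handed in: the tile is home against the end stop, pressed with an estimated 8 N (about 10.8 N total push) and released. The lower tiles looked unmoved in the last picture; I left the bystanders alone but did not measure them, and the sign-off gave no verdict.

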